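# Shut the red stopcock under the sliding cover

### The arm

A 7-joint arm with a two-finger parallel gripper is mounted at the origin on a cart in front of the work surface, level with it; the furniture and walls round the work are solid. World frame = base frame: x ahead of the robot, y to its left, z up, the work surface at z = 0. Lengths are in m, angles in degrees, forces in N, time in s.
With the tool pointing down it reaches from about 0.425 to 0.875 m from the base axis. Payload 4.7 kg.
Tool frame: the origin (TCP) lies between the finger pads; the fingertips stand 8 mm ahead of it and the grasp point (between the pads) lies 11 mm behind it; x points along the fingers, z is the direction in which the jaws open and shut, and the axes are right-handed (so a half turn about x gives the same grasp; the last joint's range is limited). The gripper opens to 87 mm and grips with 3 to 60 N. Pads are 19 mm wide; open, the fingers measure 117 mm over their backs; the gripper's body (75 mm by 190 mm) begins 51 mm behind the grasp point.
Start: joints at [-67.947, 18.392, -4.016, 83.108, 1.295, 78.541, -3.26], TCP at [0.236, 0.606, 0.231] pointing down, gripper open.
Joint ranges: [-163.93, 163.93], [-17.29, 119.83], [-79.2, 71.16], [3.27, 140.29], [-89.18, 269.18], [5.43, 117.66], [-154.24, 154.24]. Speed limits (degrees/s): [147.25, 147.25, 180, 180, 180, 180, 180].

### API

Orientations are given as [roll, pitch, yaw] about the fixed x, y, z axes, in that order (R = Rz(yaw) Ry(pitch) Rx(roll)).
In Python, from cell import telemetry, vision, sign_off gives the robot as it stands. The module is installed in compiled form; this text tells all that it offers.
- The arm moves only by the tool drive_tool, never from a script. Its arguments are lists of equal length, an entry for each row: "offset": the shift along the tool's x, y, z in m, a list of three; "angular": the turn, a rotation vector about the tool's x, y, z in rad, a list of three. A call has 1 to 10 rows; each row is the pose to reach, as a shift and turn from the pose measured when the call began, along the tool's axes at that moment; what a row does not reach only later rows make up. A row lasts 1/8 s, in which the tool goes at most 62.5 mm and 10.7 degrees, less where a joint would pass 70% of its speed; a pose out of reach is approached as far as the arm can. A call with a gripper value outside its range is refused whole. "fingers" is the closure, from -1 (fully open) to 1 (shut), set as the call begins (left out, the last holds). The fingers move at their own pace and stop on an object; "squeeze" is the grip in N (left out, the last holds). Time passes only in rows, so rows that repeat a pose let the fingers close. It gives the time, the measured TCP pose, the force and the opening at its end, in the units of the state.
- telemetry.get_obs(): the state, without advancing time (a new reading comes with each control period).
- vision.read_camera(name): name is "side" or "top" or "wrist"; returns a dict with "pixels" (480x640x3 uint8, red, green, blue), "intrinsics" (3x3 intrinsics, pixels), "distortion" ([k1, k2, p1, p2, k3] as OpenCV has them; the pictures are not rectified), "world_from_camera" (4x4, takes a point from camera to world coordinates); the wrist camera has in their place "T_tool_cam" (4x4, takes a point from camera to tool coordinates, whose origin is the TCP and whose axes are the tool frame's). Camera axes: x right, y up, looking along -z (the intrinsics and any distortion apply to the point x, -y, -z); pixel columns grow to the right and rows downward; lengths in m; the calibration is good to about 2 mm. A picture is of the moment at which its call begins: read the wrist's pose just before it. There is no depth.
- sign_off(): hands the job in, once; it reports no verdict.
The state is a dict: "time_s": time; "qpos": joint angles; "joint_velocities": joint speeds; "effort": joint torques, N m; "tool_pos": TCP position; "tool_rot": TCP orientation; "force": force on the tool from outside, world axes, zero at the start; "wrist_torque": the same for the moment, N m; "grip_width": finger opening in m.
Only numpy, scipy, OpenCV 4.12 (cv2) and the standard library are available. Lean on these libraries where they do the work, as an engineer would, in place of code of your own. Each camera call takes 0.05 s, during which the arm holds its last target.

### The job

Slide the dark wooden cover of the grey stopcock box all the way back, away from the robot, then push the red valve handle that it hid clockwise until it is fully shut against its stop. Only push with the fingertips or the outside of the fingers: the handle is not taken between the fingers, and the cover must not be lifted or tilted out of its runners and it stays open; leave the black handle as it is, and do not disturb the things standing round the box.

Things in the scene. Friction and masses are not known exactly. Their poses are not given: they have to be found in the camera images.
- valve_box: grey steel stopcock box fixed to the table, 270 (x) x 260 (y) x 82 mm. Origin: centre of its underside, at table height; x points to its rear (away from the robot, turned up to 0.3 rad), y to its left, z up. Front wall x -135 to -120 mm, top z 70. Rear half (x > 0): solid deck, z 70. Side runners (|y| 122 to 130) and rear stop (from x 129) rise to z 82
- well (a point): centre of the well's floor, in the box's front half, 12 mm above the table; axes as the box. The well is open above once the cover is back: 120 (x) x 224 (y) mm, 58 mm deep, and holds two valves side by side, no wall between them
- cover: dark wooden board 134 (x) x 240 (y) x 16 mm, 0.25 to 0.5 kg, loose on the box over the well between the runners (2 mm play a side). Origin: centre of its underside (z 70 mm); axes as the box. Starts at x -61 to -49 mm in the box's frame; slides to the box's +x until it meets the rear stop (x 62 mm). Pushing it takes 1 to 5 N
- cover_front (a point): middle of the cover's front edge face (the one towards the robot, beside the brass strip), 78 mm above the table; the face is 240 mm wide, z 70 to 86 mm, and stands free above the front wall, to be pushed with the fingertips
- valve_red: fixed brass stopcock on a copper pipe along the box's x axis, with the RED handle, in the left or right half of the well. Origin: on the handle's vertical turning axis, at table height; axes as the box. In the box's frame it is at x -92 mm, y +68 (left) or -44 mm (right). The brass ends at z 40 mm, the pipe's top at z 29 mm
- red_handle (a joint): angle of the red handle, rad: 0 = open, pointing along the box's +x (along the pipe); grows clockwise seen from above; 1.571 = shut, pointing along the box's -y, against its stop. Starts at 0 to 0.4, stays where it is left, takes about 0.08 N m (2 N at the paddle)
- red_grip (a point): centre of the red paddle at the end of the red handle, 46 mm from the turning axis, 50 mm above the table. The paddle is an upright blade 28 mm long (32 to 60 mm from the axis), 10 mm thick, z 36 to 64 mm; x axis outward along the handle, z up. At least 39 mm are free between the open paddle's left face and a wall
- valve_black: the same stopcock with the BLACK handle, in the other half of the well; origin and axes as for the red one
- black_handle (a joint): angle of the black handle, as for the red one; starts between 0 and 0.4; to be left as it is
- black_grip (a point): centre of the black paddle, as for the red one
- cup: small speckled porcelain cup, 60x61x52 mm, loose bystander on the table beside the box; origin: centre of its underside
- crucible: small white crucible, 36x36x37 mm, loose bystander on the table beside the box; origin: centre of its underside
- salve_tin: closed round brass salve tin with a paper label, 55x55x22 mm, loose bystander on the table beside the box; origin: centre of its underside
- cork_large: large tapered cork, 42x42x26 mm, loose bystander on the table beside the box; origin: centre of its underside
- weight_100: knobbed brass weight, 27x27x30 mm, loose bystander on the table beside the box; origin: centre of its underside

How it is judged:
By the outcome, as a careful person would: the job done as asked, in the order asked, and still so for the second after the job is handed in, with the robot touching nothing.
It also fails if it takes over 51 s, if anything falls off the work surface, if the arm or the gripper's body presses on something with over 40 N, if the wrist force passes 120 N, or if a joint passes its speed limit or range.

## Working session

There is one attempt and no reset: what is moved stays moved. The work goes in short steps, Python scripts to look and compute and a tool call to move; the robot and the scene stay as the last step left them, time stands still between calls to the robot, and variables do not carry over. Pictures are saved under pics/ and viewed, and the job is handed in when it is done.

Besides the shell and the picture viewer there is one more tool, called after "Emit:" in YAML: its name, and indented under it one key for each argument. drive_tool: Moves the arm, as the interface text tells. Its arguments: {"type":"object","properties":{"offset":{"type":"array"},"angular":{"type":"array"},"fingers":{"type":"number"},"squeeze":{"type":"number"}},"required":["offset","angular"]}

```bash
mkdir -p pics; python3 - <<'E'
from cell import telemetry, vision
import cv2,numpy as np
o=telemetry.get_obs();print(o)
for n in("top","side"):
    c=vision.read_camera(n);cv2.imwrite(f"pics/{n}0.png",c["pixels"][:,:,::-1]);print(n,c["intrinsics"],c["distortion"],c["world_from_camera"])
    np.savez(f"{n}0.npz",**c)
E
```

```text
{'time_s': 0.0, 'qpos': array([-67.94860074,  18.43959187,  -4.01505292,  83.1744567 ,
         1.29579789,  78.54132241,  -3.25841572]), 'joint_velocities': array([-0.04456198,  0.01676019, -0.05558416,  0.04223714, -0.00884603,
        0.03064157,  0.14423673]), 'effort': array([-7.60939620e-04, -4.91272616e+01, -4.04452616e-01, -3.12529743e+01,
       -6.39847596e-02,  4.35101381e-02,  1.48189333e-04]), 'tool_pos': array([0.2353775 , 0.60530754, 0.22945932]), 'tool_rot': array([-176.5214926 ,   89.88971172, -107.76186264]), 'force': array([-0.3336429 , -0.04412741, -0.50407065]), 'wrist_torque': array([0.00588054, 0.05035037, 0.00713134]), 'grip_width': 0.0869332333497272}
top [[514.73274158   0.         318.47345854]
 [  0.         514.73274158 235.85193987]
 [  0.           0.           1.        ]] [-0.09159428  0.          0.          0.          0.        ] [[-2.88798949e-02  9.98457025e-01 -4.74291110e-02  5.19936555e-01]
 [-9.99581191e-01 -2.89347679e-02 -4.70649705e-04  8.74332943e-02]
 [-1.84227382e-03  4.73956550e-02  9.98874496e-01  9.88699990e-01]
 [ 0.00000000e+00  0.00000000e+00  0.00000000e+00  1.00000000e+00]]
side [[467.26826947   0.         319.28779703]
 [  0.         467.26826947 241.22627632]
 [  0.           0.           1.        ]] [-0.11188466  0.          0.          0.          0.        ] [[-0.96537957  0.15416775 -0.21041528  0.38697741]
 [-0.26080512 -0.55564142  0.7894576   0.81699068]
 [ 0.00479346  0.81700362  0.57661262  0.60414502]
 [ 0.          0.          0.          1.        ]]
```

View pics/top0.png

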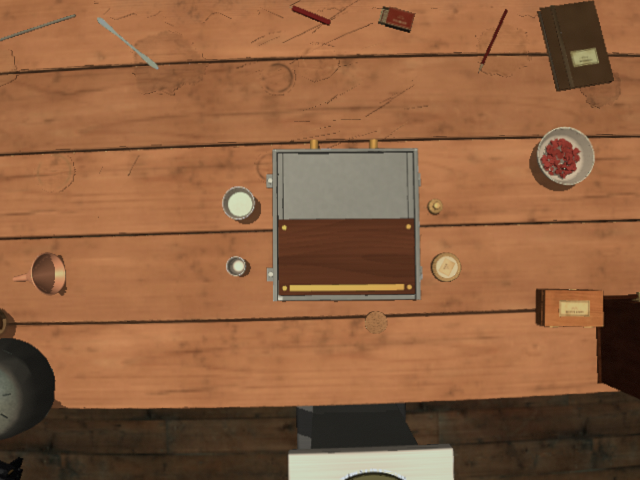

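View pics/side0.png

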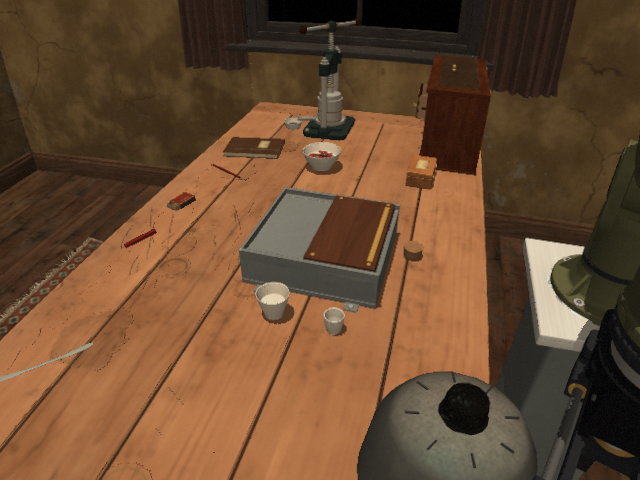

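```bash
cat > h.py <<'E'
import numpy as np,cv2
def ray(c,uv,z,T=None):
    T=c["world_from_camera"] if T is None else T
    p=cv2.undistortPoints(np.array(uv,float).reshape(-1,1,2),c["intrinsics"],c["distortion"]).reshape(-1,2)
    d=np.c_[p[:,0],-p[:,1],-np.ones(len(p))]@T[:3,:3].T
    o=T[:3,3]; return o+d*((z-o[2])/d[:,2])[:,None]
E
python3 - <<'E'
import numpy as np,cv2
from h import *
c=dict(np.load("top0.npz"));im=c["pixels"];hsv=cv2.cvtColor(im,cv2.COLOR_RGB2HSV)
roi=np.zeros(im.shape[:2],np.uint8);roi[140:308,262:428]=255
def rect(m):
    m=cv2.morphologyEx(m&roi,cv2.MORPH_OPEN,np.ones((7,7)))
    cs,_=cv2.findContours(m,cv2.RETR_EXTERNAL,cv2.CHAIN_APPROX_NONE);k=max(cs,key=cv2.contourArea)
    return k,cv2.contourArea(k)
wood=cv2.inRange(hsv,(0,0,0),(20,255,110)); grey=cv2.inRange(hsv,(0,0,0),(180,70,255))|cv2.inRange(hsv,(90,0,0),(130,120,255))
for nm,m,z in(("cover",wood,.086),("deck",grey,.07),("box",grey|wood|cv2.inRange(hsv,(20,100,100),(35,255,255)),.082)):
    k,a=rect(m); w=ray(c,k.reshape(-1,2),z)[:,:2]
    r=cv2.minAreaRect((w*1000).astype(np.float32));print(nm,a,r,cv2.boxPoints(r).round(1).tolist(),cv2.boundingRect(k))
big=cv2.resize(im[135:345,215:475],None,fx=3,fy=2.85,interpolation=cv2.INTER_CUBIC);cv2.imwrite("pics/zoom0.png",big[:600,:,::-1])
for uv,z,n in(((376,322),.026,"cork"),((446,267),.022,"tin"),((435,207),.03,"w"),((239,204),.052,"cup"),((236,266),.037,"cruc")):print(n,ray(c,[uv],z)[0])
E
```

```text
cover 8646.5 ((534.8640747070312, 40.30805206298828), (241.63632202148438, 116.00371551513672), 89.16290283203125) [[475.1000061035156, -79.5999984741211], [591.0999755859375, -81.30000305175781], [594.5999755859375, 160.3000030517578], [478.6000061035156, 162.0]] (277, 218, 139, 68)
deck 10030.0 ((656.738525390625, 40.65660095214844), (274.23956298828125, 126.64287567138672), 88.8382797241211) [[590.7000122070312, -95.19999694824219], [717.2999877929688, -97.69999694824219], [722.7999877929688, 176.5], [596.2000122070312, 179.0]] (267, 149, 153, 71)
box 22056.5 ((582.73046875, 42.54225158691406), (272.13751220703125, 268.2991027832031), 88.45331573486328) [[445.0, -89.9000015258789], [713.2000122070312, -97.0999984741211], [720.5, 174.89999389648438], [452.29998779296875, 182.1999969482422]] (267, 149, 155, 152)
cork [ 0.40183265 -0.01466477  0.026     ]
tin [ 0.50010943 -0.15073513  0.022     ]
w [ 0.61334842 -0.13246006  0.03      ]
cup [0.62703866 0.2317534  0.052     ]
cruc [0.51369406 0.24212034 0.037     ]
```

View pics/zoom0.png

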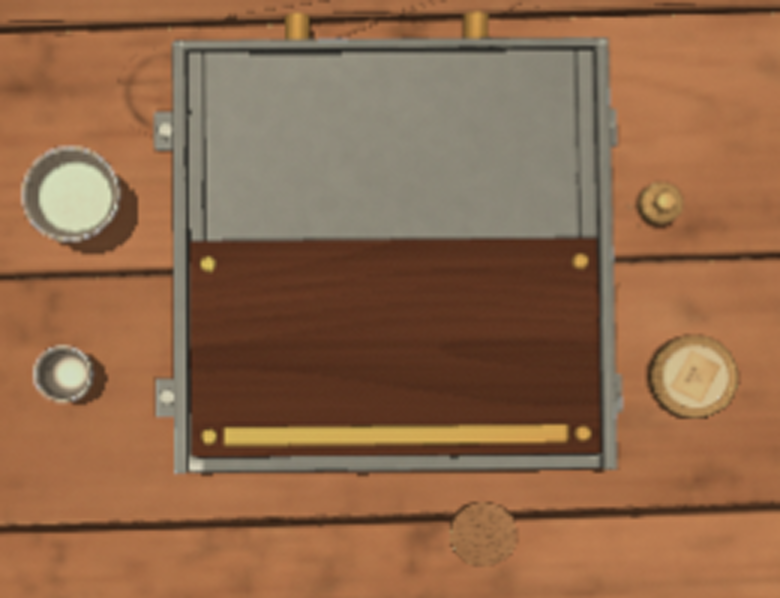

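```bash
python3 - <<'E'
import numpy as np
from h import *
c=dict(np.load("top0.npz"))
Z=lambda a:[(215+x/3,135+y/2.85) for x,y in a]
print("rear corners z82",ray(c,Z([(174,41),(608,39)]),.082))
print("side runners front end z82",ray(c,Z([(176,472),(617,469)]),.07))
print("cover z86 RL RR FL FR",ray(c,Z([(190,241),(597,238),(192,456),(601,454)]),.086))
print("front wall top front edge",ray(c,Z([(186,470),(602,468)]),.07))
print("pipes z.02",ray(c,Z([(297,25),(476,24)]),.022))
E
```

```text
rear corners z82 [[ 0.71969603  0.16448776  0.082     ]
 [ 0.7138282  -0.0939418   0.082     ]]
side runners front end z82 [[ 0.45049121  0.1709364   0.07      ]
 [ 0.4444912  -0.09115691  0.07      ]]
cover z86 RL RR FL FR [[ 0.5935326   0.15763647  0.086     ]
 [ 0.58852845 -0.08143577  0.086     ]
 [ 0.46124797  0.15987957  0.086     ]
 [ 0.45532265 -0.07894854  0.086     ]]
front wall top front edge [[ 0.45157835  0.16496231  0.07      ]
 [ 0.44541376 -0.08220129  0.07      ]]
pipes z.02 [[ 0.7413421   0.09133009  0.022     ]
 [ 0.73888052 -0.02222674  0.022     ]]
```

```bash
cat >> h.py <<'E'
from scipy.spatial.transform import Rotation as Ro
def state():
    from cell import telemetry
    o=telemetry.get_obs();return o,np.array(o["tool_pos"]),Ro.from_euler("xyz",o["tool_rot"],degrees=True).as_matrix()
def delta(p,R,tp,yawjaw):
    """target: tool x down, tool z (jaw) at world angle yawjaw deg"""
    a=np.deg2rad(yawjaw);x=np.array([0,0,-1.]);z=np.array([np.cos(a),np.sin(a),0]);y=np.cross(z,x)
    Rt=np.c_[x,y,z];return R.T@(np.array(tp)-p),Ro.from_matrix(R.T@Rt).as_rotvec()
E
python3 - <<'E'
from h import *
o,p,R=state();print(p,R.round(3))
a0=np.degrees(np.arctan2(R[1,2],R[0,2]));print(a0)
for j in(88.7,-91.3,-1.3,178.7):print(j,delta(p,R,[.425,.041,.23],j))
E
```

```text
[0.23541401 0.60535369 0.229565  ] [[-0.001 -0.932  0.362]
 [-0.002  0.362  0.932]
 [-1.    -0.    -0.002]]
68.7556706050182
88.7 (array([ 3.98927107e-04, -3.81193573e-01, -4.57306709e-01]), array([-3.48094019e-01, -1.72219329e-03, -1.72839977e-04]))
-91.3 (array([ 3.98927107e-04, -3.81193573e-01, -4.57306709e-01]), array([ 2.79349761e+00, -2.43881664e-04,  2.43005914e-03]))
-1.3 (array([ 3.98927107e-04, -3.81193573e-01, -4.57306709e-01]), array([ 1.22270190e+00, -1.42005507e-03,  1.16101763e-03]))
178.7 (array([ 3.98927107e-04, -3.81193573e-01, -4.57306709e-01]), array([-1.91888989e+00, -1.27715642e-03, -1.56210587e-03]))
```

```bash
python3 - <<'E'
from h import *
o,p,R=state()
print(delta(p,R,[.43,.30,.23],88.7));print(delta(p,R,[.428,.041,.2],88.7))
E
```

```text
(array([-3.01229301e-05, -2.92006285e-01, -2.14096011e-01]), array([-3.48094019e-01, -1.72219329e-03, -1.72839977e-04]))
(array([ 0.03039737, -0.38398588, -0.45616815]), array([-3.48094019e-01, -1.72219329e-03, -1.72839977e-04]))
```

Emit:
drive_tool:
  offset:
    - [0,-0.06,-0.045]
    - [0,-0.12,-0.088]
    - [0,-0.17,-0.125]
    - [0,-0.22,-0.16]
    - [0,-0.26,-0.19]
    - [0,-0.292,-0.214]
    - [0,-0.315,-0.262]
    - [0,-0.335,-0.312]
    - [0,-0.352,-0.36]
    - [0,-0.37,-0.41]
  angular:
    - [0,0,0]
    - [-0.1,0,0]
    - [-0.2,0,0]
    - [-0.3,0,0]
    - [-0.348,-0.002,0]
    - [-0.348,-0.002,0]
    - [-0.348,-0.002,0]
    - [-0.348,-0.002,0]
    - [-0.348,-0.002,0]
    - [-0.348,-0.002,0]
  fingers: 1
  squeeze: 20

```text
time_s: 1.35
tool_pos: [0.4313, 0.0875, 0.23]
tool_rot: [40.4, 90.0, 129.1]
force: [0.5, -0.6, 0.8]
grip_width: 0.0018
```

```bash
python3 - <<'E'
from h import *
o,p,R=state();print(o["time_s"],p,R.round(3),o["grip_width"],o["qpos"].round(0),o["force"])
print(delta(p,R,[.428,.041,.15],88.7));print(delta(p,R,[.428,.041,.084],88.7))
E
```

```text
1.35 [0.43128203 0.08745756 0.23003723] [[-0.    -1.     0.023]
 [ 0.     0.023  1.   ]
 [-1.     0.     0.   ]] 0.0017639111837553535 [-34.  -8.  18. 112.   3.  76.  71.] [ 0.46758961 -0.63617596  0.8259032 ]
(array([ 0.08001943,  0.00220367, -0.0465518 ]), array([ 7.75418359e-05,  3.98676831e-04, -3.38978787e-04]))
(array([ 0.14601942,  0.0021813 , -0.04657811]), array([ 7.75418359e-05,  3.98676831e-04, -3.38978787e-04]))
```

Emit:
drive_tool:
  offset:
    - [0,0.002,-0.046]
    - [0.05,0.002,-0.0465]
    - [0.1,0.002,-0.0465]
    - [0.146,0.002,-0.0465]
    - [0.146,0.002,-0.0465]
    - [0.146,0.002,-0.0465]
  angular:
    - [0,0,0]
    - [0,0,0]
    - [0,0,0]
    - [0,0,0]
    - [0,0,0]
    - [0,0,0]

```text
time_s: 2.1
tool_pos: [0.4292, 0.0412, 0.0854]
tool_rot: [-61.0, 89.9, 27.8]
force: [0.2, 1.0, -0.0]
grip_width: 0.0005
```

```bash
python3 - <<'E'
from h import *
from cell import vision
o,p,R=state();print(o["time_s"],p,R.round(3),o["force"])
for n in("side","top"):
    c=vision.read_camera(n);im=c["pixels"][:,:,::-1]
    im=im[170:340,220:450] if n=="side" else im[140:340,215:475]
    cv2.imwrite(f"pics/{n}1.png",cv2.resize(im,None,fx=3,fy=3,interpolation=cv2.INTER_CUBIC))
E
```

```text
2.1 [0.42919052 0.04124547 0.0854362 ] [[ 0.001 -1.     0.023]
 [ 0.001  0.023  1.   ]
 [-1.    -0.001  0.001]] [ 0.20827446  0.96791959 -0.03645374]
```

View pics/side1.png

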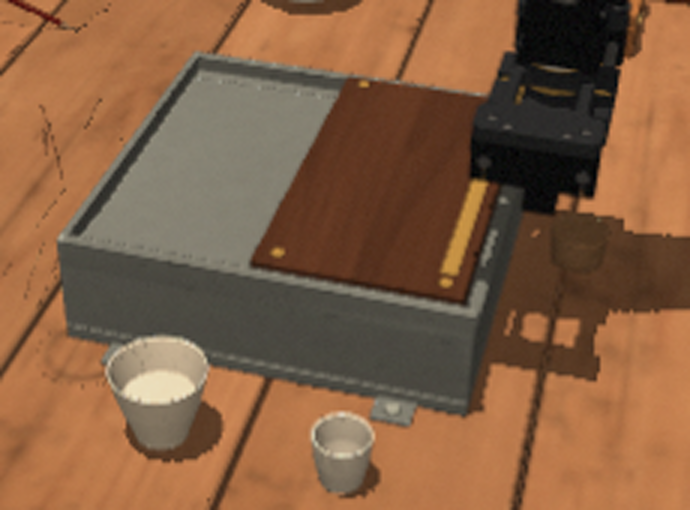

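View pics/top1.png

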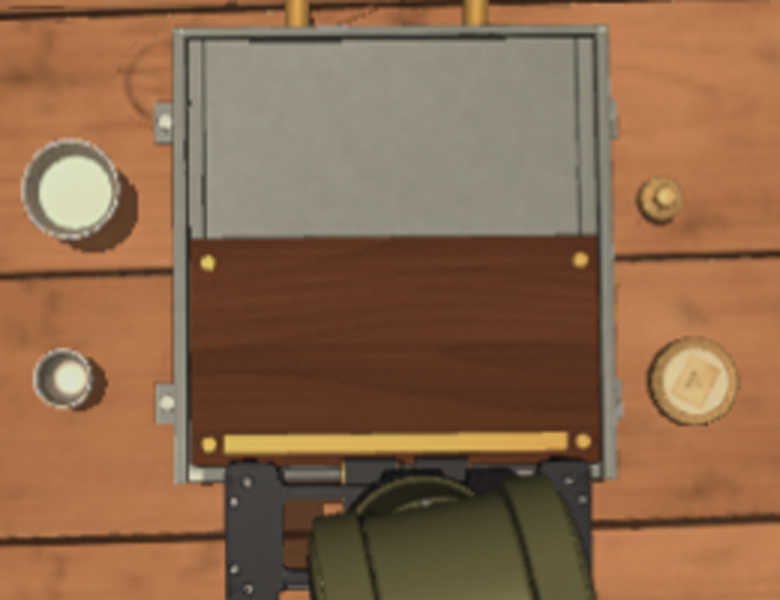

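Emit:
drive_tool:
  offset:
    - [0.001,-0.01,0]
    - [0.001,-0.018,0]
    - [0.001,-0.026,0]
    - [0.001,-0.036,0]
    - [0.001,-0.048,0]
    - [0.001,-0.06,0]
    - [0.001,-0.072,0]
    - [0.001,-0.084,0]
    - [0.001,-0.096,0]
    - [0.001,-0.108,0]
  angular:
    - [0,0,0]
    - [0,0,0]
    - [0,0,0]
    - [0,0,0]
    - [0,0,0]
    - [0,0,0]
    - [0,0,0]
    - [0,0,0]
    - [0,0,0]
    - [0,0,0]

```text
time_s: 3.45
tool_pos: [0.5387, 0.039, 0.0853]
tool_rot: [-66.0, 89.8, 22.7]
force: [-2.8, 0.8, -1.6]
grip_width: 0.0009
```

```bash
python3 - <<'E'
from h import *
from cell import vision
o,p,R=state();print(o["time_s"],p,R.round(3),o["force"])
for n in("side",):
    c=vision.read_camera(n);im=c["pixels"][:,:,::-1]
    im=im[170:340,220:450] if n=="side" else im[140:340,215:475]
    cv2.imwrite(f"pics/{n}2.png",cv2.resize(im,None,fx=3,fy=3,interpolation=cv2.INTER_CUBIC))
E
```

```text
3.45 [0.53869511 0.03900401 0.08529822] [[ 0.003 -1.     0.022]
 [ 0.001  0.022  1.   ]
 [-1.    -0.003  0.001]] [-2.80414379  0.80813767 -1.62468136]
```

View pics/side2.png

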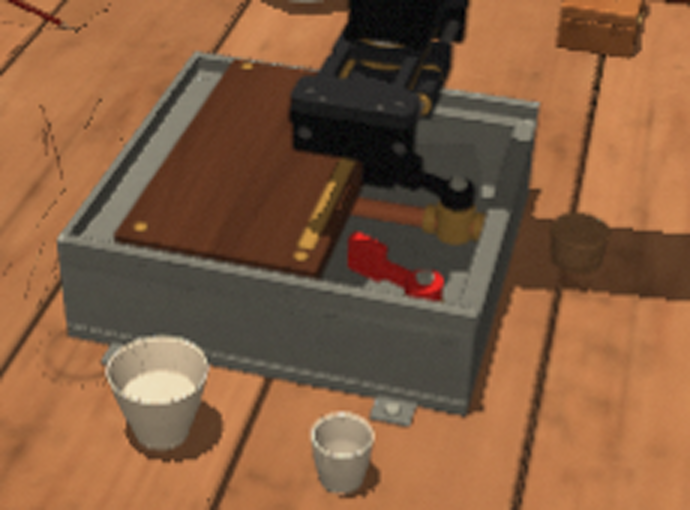

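Emit:
drive_tool:
  offset:
    - [0.001,-0.01,0]
    - [0.001,-0.018,0]
    - [0.001,-0.024,0]
    - [0.001,-0.028,0]
    - [0.001,-0.031,0]
    - [0.001,-0.033,0]
  angular:
    - [0,0,0]
    - [0,0,0]
    - [0,0,0]
    - [0,0,0]
    - [0,0,0]
    - [0,0,0]

```text
time_s: 4.25
tool_pos: [0.5672, 0.0383, 0.0846]
tool_rot: [80.3, 89.5, 169.0]
force: [-23.3, -0.3, 20.0]
grip_width: 0.0007
```

Emit:
drive_tool:
  offset:
    - [0,0.02,0]
    - [-0.01,0.03,0]
    - [-0.06,0.03,0]
    - [-0.12,0.03,0.03]
    - [-0.16,0.03,0.06]
    - [-0.16,0.03,0.09]
    - [-0.16,0.03,0.09]
    - [-0.16,0.03,0.09]
    - [-0.16,0.03,0.09]
    - [-0.16,0.03,0.09]
  angular:
    - [0,0,0]
    - [0,0,0]
    - [0,0,0]
    - [0.18,0,0]
    - [0.36,0,0]
    - [0.54,0,0]
    - [0.72,0,0]
    - [0.9,0,0]
    - [1.08,0,0]
    - [1.26,0,0]

```text
time_s: 5.5
tool_pos: [0.5419, 0.1289, 0.2463]
tool_rot: [136.8, 89.6, 153.0]
force: [-0.9, -0.2, 0.4]
grip_width: 0.0004
```

```bash
python3 - <<'E'
from h import *
from cell import vision
o,p,R=state();print(o["time_s"],p,R.round(3),o["force"],o["qpos"].round(0))
print("tgt",delta(p,R,[.5386,.1315,.2],-1.3))
for n in("side","wrist","top"):
    o,p,R=state();c=vision.read_camera(n);im=c["pixels"][:,:,::-1]
    np.savez(f"{n}3.npz",p=p,R=R,**c)
    if n!="wrist": im=cv2.resize(im[170:340,220:450] if n=="side" else im[140:340,215:475],None,fx=3,fy=3,interpolation=cv2.INTER_CUBIC)
    cv2.imwrite(f"pics/{n}3.png",im)
E
```

```text
5.5 [0.54185871 0.12885159 0.24632439] [[-0.006 -0.279  0.96 ]
 [ 0.003  0.96   0.279]
 [-1.     0.004 -0.005]] [-0.85832301 -0.15323715  0.42893568] [-40.   7.  26.  96.  -3.  78.   3.]
tgt (array([ 0.04634897,  0.00325476, -0.00218214]), array([ 0.30510816, -0.00513237, -0.00352607]))
```

View pics/side3.png

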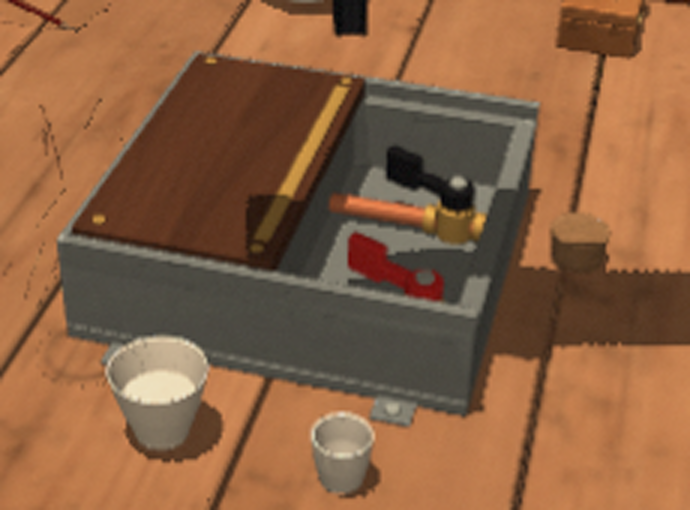

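View pics/wrist3.png

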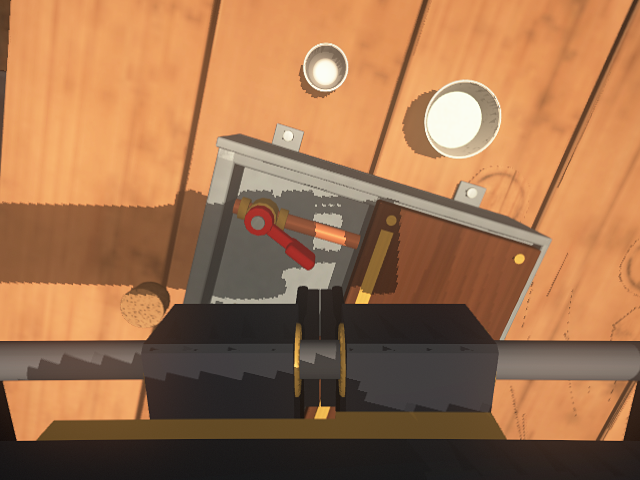

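View pics/top3.png

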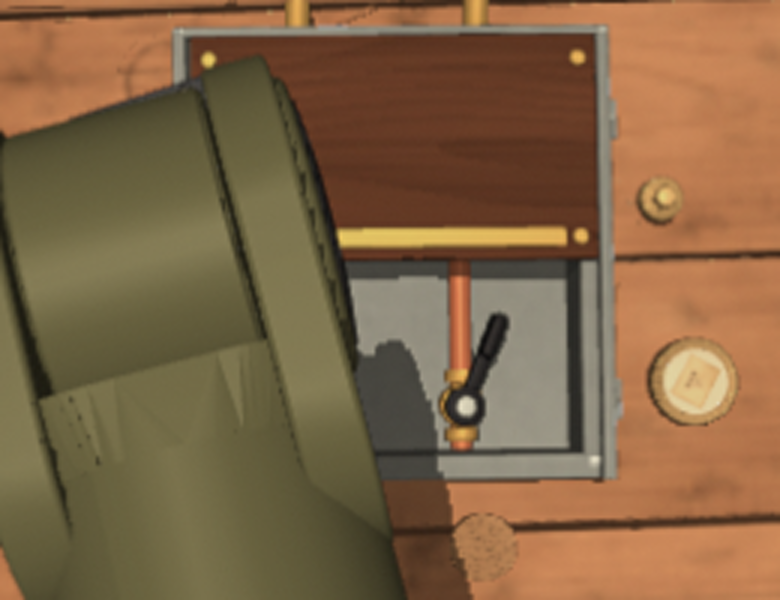

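```bash
python3 - <<'E'
from h import *
c=dict(np.load("wrist3.npz"));T=np.eye(4);T[:3,:3]=c["R"];T[:3,3]=c["p"];T=T@c["T_tool_cam"]
C=np.array([.5825,.0384]);e=np.array([[1,-.0227],[.0227,1]])
im=c["pixels"];hsv=cv2.cvtColor(im,cv2.COLOR_RGB2HSV)
m=cv2.inRange(hsv,(0,190,60),(5,255,255))|cv2.inRange(hsv,(173,190,60),(180,255,255));m[:190]=0;m[285:]=0;m[:,:235]=0;m[:,335:]=0
ys,xs=np.nonzero(m);print(len(xs),xs.min(),xs.max(),ys.min(),ys.max())
for n,uv,z in(("pivot",(258,223),.062),("paddle tip top",(312,263),.064),("mid",(292,247),.064)):
    w=ray(c,[uv],z,T)[0];print(n,w,((w[:2]-C)@e.T*1000).round(1))
c=dict(np.load("top3.npz"))
for n,uv,z in(("blk pivot",(466,406),.062),("blk tip",(500,320),.064),("cover FR",(598,259),.086),("box front",(600,478),.07)):
    w=ray(c,[(215+uv[0]/3,140+uv[1]/3)],z)[0];print(n,w,((w[:2]-C)@e.T*1000).round(1))
cv2.imwrite("pics/wz3.png",cv2.resize(np.where(m[:,:,None]>0,im,im//2)[190:300,220:380,::-1],None,fx=4,fy=4))
E
```

```text
783 245 313 210 268
pivot [0.49309887 0.11076186 0.062     ] [-91.   70.3]
paddle tip top [0.54557608 0.08996227 0.064     ] [-38.1  50.7]
mid [0.52559348 0.09901317 0.064     ] [-58.3  59.3]
blk pivot [ 0.49019366 -0.00329035  0.062     ] [-91.4 -43.8]
blk tip [ 0.54108293 -0.02519634  0.064     ] [-40.  -64.5]
cover FR [ 0.57469222 -0.08149279  0.086     ] [  -5.1 -120.1]
box front [ 0.44523473 -0.08099776  0.07      ] [-134.6 -122.5]
```

View pics/wz3.png

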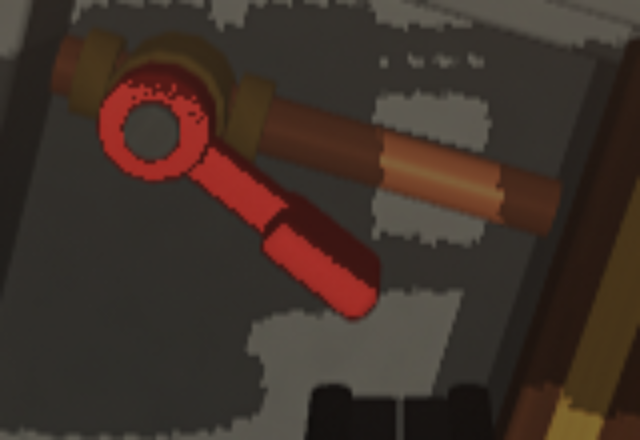

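```bash
cat >> h.py <<'E'
C=np.array([.5825,.0384]);yaw=-.0227
def w(b): 
    c,s=np.cos(yaw),np.sin(yaw);return C+np.array([c*b[0]-s*b[1],s*b[0]+c*b[1]])/1000
def P(th,d,r=46):
    return w(np.array([-92,68])+r*np.array([np.cos(th),-np.sin(th)])+d*np.array([np.sin(th),np.cos(th)])), np.degrees(yaw-th)
E
python3 - <<'E'
from h import *
o,p,R=state()
q,a=P(.36,25);
for z in(.2,.12,.052):
  t,r=delta(p,R,[*q,z],a);print(q,a,t.round(4),r.round(4))
E
```

```text
[0.54407518 0.11448458] -21.927094819656602 [ 0.046  -0.0146 -0.0014] [ 0.6742 -0.0067 -0.0023]
[0.54407518 0.11448458] -21.927094819656602 [ 0.126 -0.015 -0.001] [ 0.6742 -0.0067 -0.0023]
[0.54407518 0.11448458] -21.927094819656602 [ 0.194  -0.0153 -0.0006] [ 0.6742 -0.0067 -0.0023]
```

Emit:
drive_tool:
  offset:
    - [0.03,-0.005,0]
    - [0.046,-0.01,-0.001]
    - [0.08,-0.015,-0.001]
    - [0.11,-0.015,-0.001]
    - [0.12,-0.015,-0.001]
    - [0.126,-0.015,-0.001]
  angular:
    - [0.18,0,0]
    - [0.36,0,0]
    - [0.54,-0.007,-0.002]
    - [0.674,-0.007,-0.002]
    - [0.674,-0.007,-0.002]
    - [0.674,-0.007,-0.002]

```text
time_s: 6.4
tool_pos: [0.5446, 0.1147, 0.1203]
tool_rot: [43.8, 89.9, 22.1]
force: [0.6, 0.5, 0.1]
grip_width: 0.0003
```

```bash
python3 - <<'E'
from h import *
from cell import vision
o,p,R=state();print(o["time_s"],p,R.round(3),o["force"],o["qpos"].round(0))
q,a=P(.36,25)
for z in(.085,.052): print(delta(p,R,[*q,z],a))
for n in("side","wrist"):
    c=vision.read_camera(n);im=c["pixels"][:,:,::-1]
    if n!="wrist": im=cv2.resize(im[170:340,220:450],None,fx=3,fy=3,interpolation=cv2.INTER_CUBIC)
    cv2.imwrite(f"pics/{n}4.png",im)
E
```

```text
6.4 [0.54459978 0.11467688 0.12033678] [[ 0.001  0.37   0.929]
 [ 0.001  0.929 -0.37 ]
 [-1.     0.001  0.001]] [0.63925371 0.4883503  0.10377977] [-40.  12.  29. 105.  -7.  64. -31.]
(array([ 0.03533597, -0.00040657, -0.00045168]), array([ 0.00388668,  0.00099983, -0.00096114]))
(array([ 0.06833594, -0.00043822, -0.00048474]), array([ 0.00388668,  0.00099983, -0.00096114]))
```

View pics/side4.png

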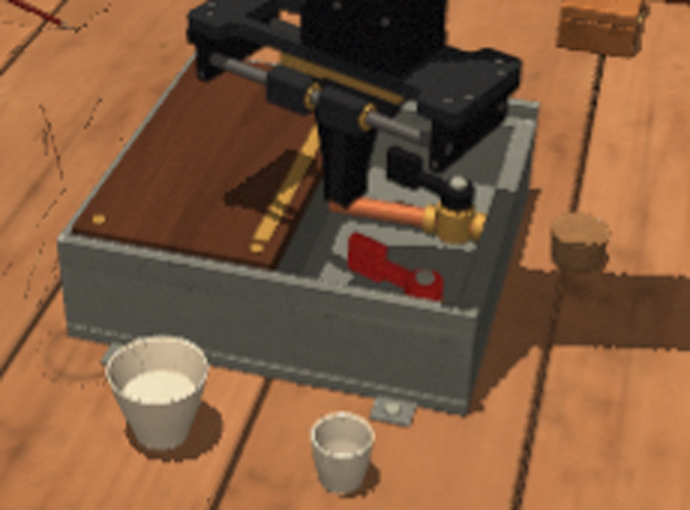

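View pics/wrist4.png

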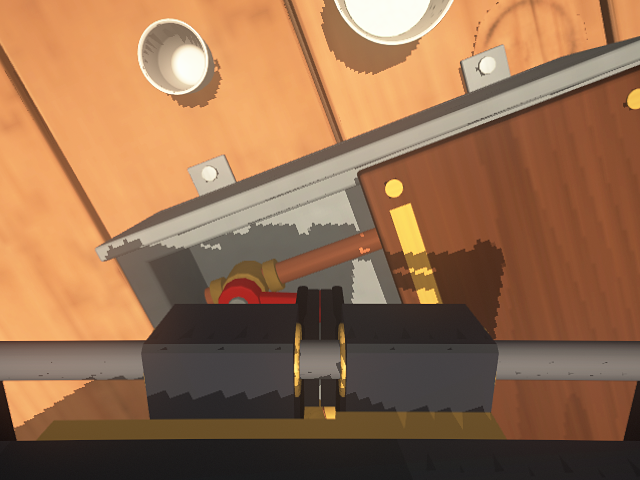

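Emit:
drive_tool:
  offset:
    - [0.02,0,0]
    - [0.035,0,0]
    - [0.045,0,0]
    - [0.055,0,0]
    - [0.064,0,0]
    - [0.068,0,0]
    - [0.068,0,0]
  angular:
    - [0,0,0]
    - [0,0,0]
    - [0,0,0]
    - [0,0,0]
    - [0,0,0]
    - [0,0,0]
    - [0,0,0]

```text
time_s: 7.38
tool_pos: [0.5445, 0.1146, 0.0522]
tool_rot: [42.2, 90.0, 20.4]
force: [-0.2, -0.3, -0.1]
grip_width: 0.0004
```

```bash
python3 - <<'E'
from h import *
from cell import vision
o,p,R=state();print(o["time_s"],p,o["force"])
for th,d in [(.36,20),(.36,15),(.5,14.5),(.65,14.5),(.8,14.5),(.95,14.5),(1.1,14.5),(1.25,14.5),(1.4,14.5),(1.5,14.5),(1.571,14.5),(1.571,12.5),(1.571,10.5)]:
    q,a=P(th,d);t,r=delta(p,R,[*q,.052],a);print(th,d,t.round(4),r.round(3))
for n in("side",):
    c=vision.read_camera(n);im=c["pixels"][:,:,::-1]
    cv2.imwrite(f"pics/{n}5.png",cv2.resize(im[170:340,220:450],None,fx=3,fy=3,interpolation=cv2.INTER_CUBIC))
E
```

```text
7.375 [0.54446111 0.11458926 0.05221578] [-0.2371869  -0.26818244 -0.12877032]
0.36 20 [ 0.0002 -0.0052 -0.0003] [ 0.002  0.001 -0.001]
0.36 15 [ 0.0002 -0.0102 -0.0003] [ 0.002  0.001 -0.001]
0.5 14.5 [ 0.0002 -0.0173  0.0012] [ 0.142  0.001 -0.001]
0.65 14.5 [ 0.0002 -0.0245  0.0018] [ 0.292  0.    -0.001]
0.8 14.5 [ 0.0002 -0.0317  0.0014] [ 0.442  0.    -0.001]
0.95 14.5 [ 0.0002 -0.0388 -0.0001] [ 0.592  0.    -0.001]
1.1 14.5 [ 0.0002 -0.0455 -0.0027] [ 0.742  0.    -0.001]
1.25 14.5 [ 0.0002 -0.0518 -0.0062] [ 0.892  0.    -0.001]
1.4 14.5 [ 0.0002 -0.0575 -0.0107] [ 1.042e+00  0.000e+00 -1.000e-03]
1.5 14.5 [ 0.0002 -0.0609 -0.0141] [ 1.142e+00  0.000e+00 -1.000e-03]
1.571 14.5 [ 0.0002 -0.0631 -0.0167] [ 1.213e+00  0.000e+00 -1.000e-03]
1.571 12.5 [ 0.0002 -0.0638 -0.0186] [ 1.213e+00  0.000e+00 -1.000e-03]
1.571 10.5 [ 0.0002 -0.0645 -0.0205] [ 1.213e+00  0.000e+00 -1.000e-03]
```

View pics/side5.png

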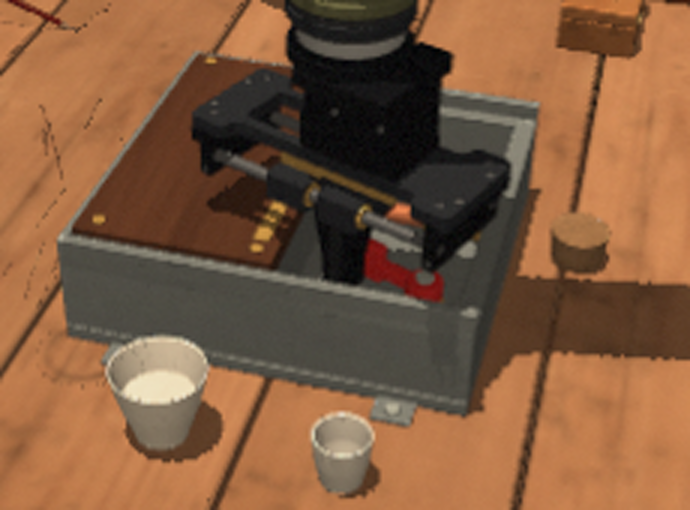

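Emit:
drive_tool:
  offset:
    - [0,-0.005,0]
    - [0,-0.01,0]
    - [0,-0.0173,0.0012]
    - [0,-0.0245,0.0018]
    - [0,-0.0317,0.0014]
    - [0,-0.0388,0]
    - [0,-0.0455,-0.0027]
    - [0,-0.0518,-0.0062]
    - [0,-0.0575,-0.0107]
    - [0,-0.0575,-0.0107]
  angular:
    - [0,0,0]
    - [0,0,0]
    - [0.142,0,0]
    - [0.292,0,0]
    - [0.442,0,0]
    - [0.592,0,0]
    - [0.742,0,0]
    - [0.892,0,0]
    - [1.042,0,0]
    - [1.042,0,0]

```text
time_s: 8.68
tool_pos: [0.5136, 0.0649, 0.0529]
tool_rot: [104.9, 89.9, 23.5]
force: [-0.1, -0.4, 0.0]
grip_width: 0.0003
```

```bash
python3 - <<'E'
from h import *
from cell import vision
o,p,R=state();print(o["time_s"],p,o["force"],R.round(3))
for th,d in [(1.4,14.5),(1.5,14.5),(1.571,14.5),(1.571,12.5),(1.571,10.5),(1.571,9.5)]:
    q,a=P(th,d);t,r=delta(p,R,[*q,.052],a);print(th,d,t.round(4),r.round(3))
for n in("side",):
    c=vision.read_camera(n);im=c["pixels"][:,:,::-1]
    cv2.imwrite(f"pics/{n}6.png",cv2.resize(im[170:340,220:450],None,fx=3,fy=3,interpolation=cv2.INTER_CUBIC))
E
```

```text
8.675 [0.51357405 0.06486858 0.05287765] [-0.05370248 -0.4446755   0.0463105 ] [[ 0.002  0.989  0.149]
 [ 0.001  0.149 -0.989]
 [-1.     0.002 -0.001]]
1.4 14.5 [ 0.0009 -0.0003 -0.0003] [ 0.001 -0.001 -0.002]
1.5 14.5 [ 0.0009 -0.005   0.0009] [ 0.101 -0.001 -0.002]
1.571 14.5 [ 0.0009 -0.0084  0.0015] [ 0.172 -0.001 -0.002]
1.571 12.5 [ 0.0009 -0.0104  0.0011] [ 0.172 -0.001 -0.002]
1.571 10.5 [ 0.0008 -0.0123  0.0008] [ 0.172 -0.001 -0.002]
1.571 9.5 [ 0.0008 -0.0133  0.0006] [ 0.172 -0.001 -0.002]
```

View pics/side6.png

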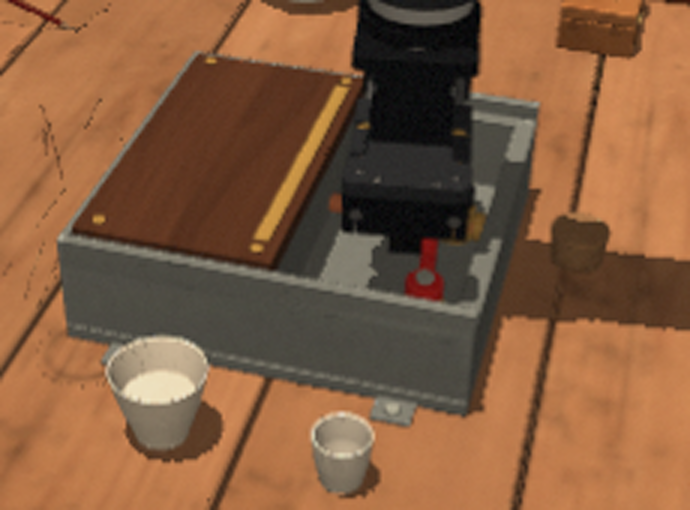

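Emit:
drive_tool:
  offset:
    - [0,-0.005,0.001]
    - [0,-0.0084,0.0015]
    - [0,-0.0104,0.001]
    - [0,-0.0123,0.001]
    - [0,-0.0133,0.001]
    - [0,-0.0133,0.001]
  angular:
    - [0.1,0,0]
    - [0.172,0,0]
    - [0.172,0,0]
    - [0.172,0,0]
    - [0.172,0,0]
    - [0.172,0,0]

```text
time_s: 9.48
tool_pos: [0.507, 0.0624, 0.0543]
tool_rot: [95.2, 89.1, 4.1]
force: [15.3, 0.3, -10.4]
grip_width: 0.0004
```

Emit:
drive_tool:
  offset:
    - [0,0.012,0]
    - [0,0.015,0]
    - [-0.03,0.015,0]
    - [-0.08,0.015,0]
    - [-0.14,0.015,0]
    - [-0.19,0.015,0.04]
    - [-0.2,0.015,0.1]
    - [-0.2,0.015,0.16]
    - [-0.2,0.015,0.22]
    - [-0.2,0.015,0.26]
  angular:
    - [0,0,0]
    - [0,0,0]
    - [0,0,0]
    - [0,0,0]
    - [0,0,0]
    - [0,0,0]
    - [0,0,0]
    - [0,0,0]
    - [0,0,0]
    - [0,0,0]

```text
time_s: 10.72
tool_pos: [0.5127, -0.2011, 0.2542]
tool_rot: [96.6, 89.1, 5.5]
force: [0.7, 0.4, 0.2]
grip_width: 0.0004
```

```bash
python3 - <<'E'
from h import *
from cell import vision
o,p,R=state();print(o["time_s"],p,o["force"])
for n in("side","top"):
    c=vision.read_camera(n);im=c["pixels"][:,:,::-1];np.savez(f"{n}7.npz",**c)
    im=im[170:340,220:450] if n=="side" else im[140:340,215:475]
    cv2.imwrite(f"pics/{n}7.png",cv2.resize(im,None,fx=3,fy=3,interpolation=cv2.INTER_CUBIC))
E
```

```text
10.725 [ 0.51268082 -0.20114262  0.25424081] [0.74322882 0.39677945 0.23947403]
```

View pics/side7.png

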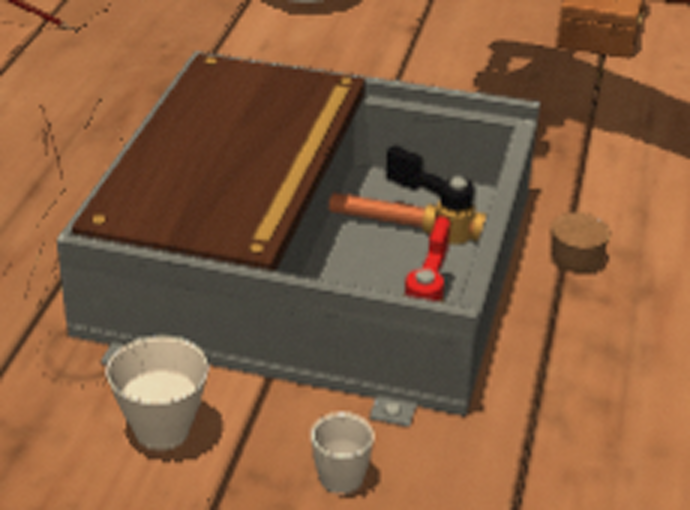

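View pics/top7.png

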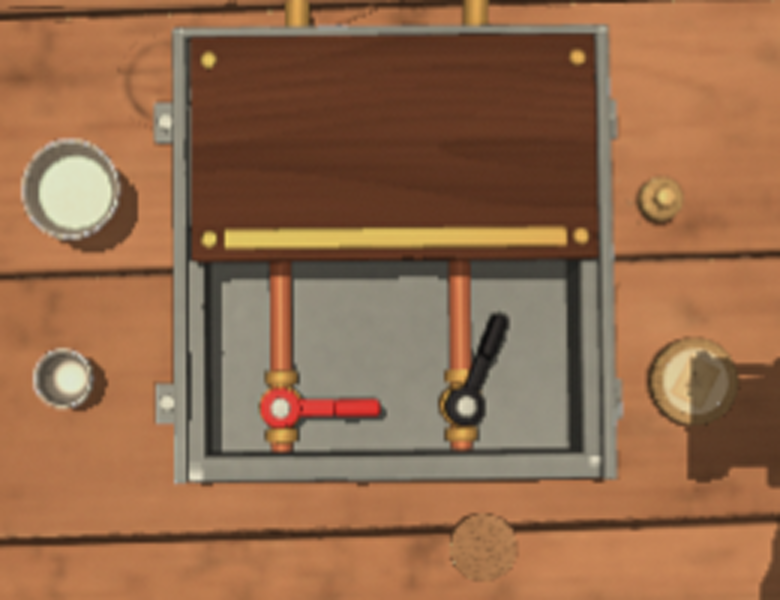

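```bash
python3 - <<'E'
from h import *
c=dict(np.load("top7.npz"));im=c["pixels"];hsv=cv2.cvtColor(im,cv2.COLOR_RGB2HSV)
m=cv2.inRange(hsv,(0,190,80),(5,255,255))|cv2.inRange(hsv,(173,190,80),(180,255,255))
m[:260]=0;m[290:]=0;m[:,:290]=0;m[:,350:]=0
ys,xs=np.nonzero(m)
s=xs>318 
wp=ray(c,np.c_[xs[s],ys[s]],.064)[:,:2]
v=cv2.fitLine(wp.astype(np.float32),cv2.DIST_L2,0,.01,.01).ravel()
print("line",np.degrees(np.arctan2(v[1],v[0]))%180, wp.mean(0))
wh=ray(c,[(215+280/3,140+408/3)],.06)[0];print(wh)
d=wp.mean(0)-wh[:2];th=-(np.arctan2(d[1],d[0])-yaw);print("theta",th)
E
```

```text
line 91.22489 [0.49172152 0.06762909]
[0.49221517 0.10821324 0.06      ]
theta 1.5602593861490879
```

Emit:
drive_tool:
  offset:
    - [0,-0.01,-0.05]
    - [0,-0.02,-0.1]
    - [0,-0.03,-0.16]
    - [0,-0.04,-0.22]
    - [0,-0.055,-0.27]
    - [0,-0.07,-0.29]
    - [0,-0.07,-0.29]
    - [0,-0.07,-0.29]
  angular:
    - [0,0,0]
    - [0,0,0]
    - [0,0,0]
    - [0,0,0]
    - [0,0,0]
    - [0,0,0]
    - [0,0,0]
    - [0,0,0]

```text
time_s: 11.82
tool_pos: [0.4497, 0.0868, 0.2528]
tool_rot: [83.0, 89.2, -8.6]
force: [0.2, -0.0, 0.1]
grip_width: 0.0003
```

```bash
python3 - <<'E'
from h import *
from cell import vision
o,p,R=state();print(o["time_s"],p,o["force"])
c=vision.read_camera("wrist");np.savez("wrist8.npz",p=p,R=R,**c);cv2.imwrite("pics/wrist8.png",c["pixels"][:,:,::-1])
E
```

```text
11.825 [0.44969679 0.08678631 0.25282759] [ 0.15171898 -0.01018829  0.07316333]
```

View pics/wrist8.png

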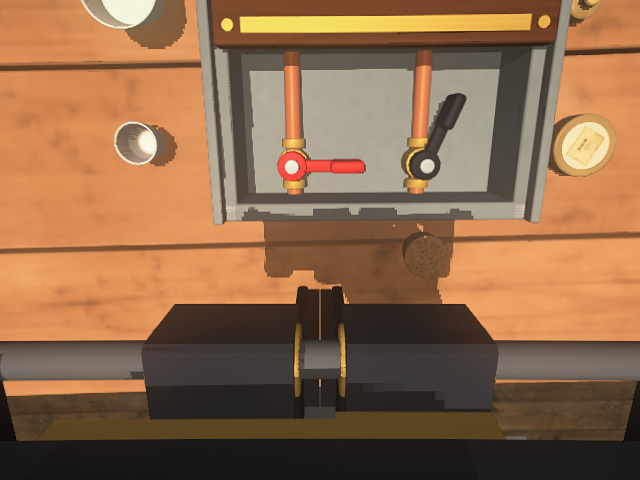

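```bash
python3 - <<'E'
from h import *
c=dict(np.load("wrist8.npz"));T=np.eye(4);T[:3,:3]=c["R"];T[:3,3]=c["p"];T=T@c["T_tool_cam"]
im=c["pixels"];hsv=cv2.cvtColor(im,cv2.COLOR_RGB2HSV)
def fit(m,z,n):
    ys,xs=np.nonzero(m);wp=ray(c,np.c_[xs,ys],z,T)[:,:2]
    v=cv2.fitLine(wp.astype(np.float32),cv2.DIST_L2,0,.01,.01).ravel();print(n,len(xs),np.degrees(np.arctan2(v[1],v[0]))%180,wp.mean(0));return wp.mean(0)
red=cv2.inRange(hsv,(0,190,150),(6,255,255))|cv2.inRange(hsv,(173,190,150),(180,255,255))
m=red.copy();m[:,:330]=0;m[:140]=0;m[190:]=0;m[:,375:]=0;pm=fit(m,.064,"paddle")
ye=cv2.inRange(hsv,(15,120,120),(32,255,255));ye[45:]=0;ye[:,:245]=0;ye[:,530:]=0;sm=fit(ye,.087,"strip")
# hub nut
g=cv2.inRange(hsv,(0,0,140),(180,60,255));g[:,:278]=0;g[:,305:]=0;g[:155]=0;g[178:]=0
ys,xs=np.nonzero(g);print("nut",xs.mean(),ys.mean(),len(xs));h=ray(c,[(xs.mean(),ys.mean())],.06,T)[0];print(h)
d=pm-h[:2];print("dir",np.degrees(np.arctan2(d[1],d[0])))
k=ray(c,[(227,221),(526,218)],.07,T);print(k,np.degrees(np.arctan2(*(k[0]-k[1])[[1,0]])))
cv2.imwrite("pics/wz8.png",cv2.resize(im[130:230,210:410,::-1],None,fx=4,fy=4,interpolation=cv2.INTER_CUBIC))
E
```

```text
paddle 205 89.49491 [0.49061188 0.0635374 ]
strip 4861 88.80903 [0.59056215 0.03731601]
nut 289.9939393939394 166.9878787878788 165
[0.49208984 0.11053381 0.06      ]
dir -91.80126634391814
[[ 0.45034569  0.16380284  0.07      ]
 [ 0.44623364 -0.08206759  0.07      ]] 89.04184808038022
```

View pics/wz8.png

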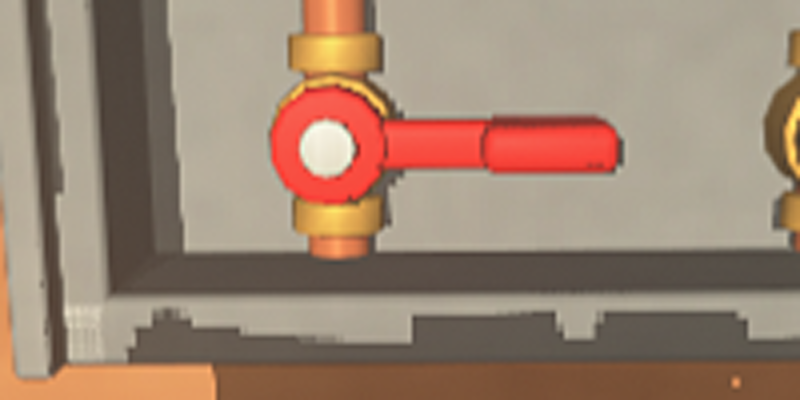

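```bash
python3 -c "
from cell import sign_off,telemetry
print(telemetry.get_obs()['time_s']);print(sign_off())"
```

```text
11.875
the job is handed in; nothing more can be done
None
```

I slid the cover back to its rear stop and pushed the red handle clockwise until it was shut. I then moved the arm clear and handed in at 11.9 s. I used only the closed fingers to push, and nothing was gripped.

- **Cover:** it stopped with about 23 N on the tool. Its front edge was then at x -5 mm in the box frame, which is where it should be at the stop. It lay flat in its runners.
- **Red handle:** it met its stop with about 15 N, where turning it takes about 2 N. The final wrist view puts it within about 0.012 rad of 1.571.
- **Disagreement on the handle angle:** the coarser top view gave 1.56 rad from hub to paddle. A line fit along the paddle's few pixels there read about 1.53 rad. At the stop the finger was also 1–2 mm short of where I expected it. I put both down to pixel and calibration error, because of the hard stop and the finer wrist view.
- **Everything else:** in the last pictures the black handle looked unchanged, and so did the cup, crucible, tin, cork and weight. I judged these by eye and did not measure them again.

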